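# Set the tasting slicer's thickness dial and prove the gap with a gauge blade

## Task

Turn the slicer's thickness dial until its pointer stands at the long mark on the scale, which raises the gate. Then slide the narrow gauge blade flat along the bed, tip first, under the gate until the line across the blade is level with the gate's front face, and leave it lying there. Leave the wide gauge, the jars and the oil bottle where they are.

Things in the scene. Friction and masses are not known exactly. Their poses are not given: they have to be found in the camera images.
- slicer: Bench slicer, white and bare metal, fixed. Origin on the table under the dial axis; x = feed direction, into the gap. Bed 150 wide, top at z 30, from x -185 to +120. Two steel cheeks on it, x -50 to +50, with y -25 to +25 free between them; bridge 110 wide across them, top at z 100; motor housing behind, x +50 to +120, top at z 90. Gate: see mouth
- mouth (a point): Point on the bed surface, on the centre line, at the gate's front face (slicer x -65, y 0, z 30); x points into the gap. The gate is a steel plate 15 thick (slicer x -65 to -50), 110 wide, 50 high, in front of the cheeks. The dial raises it: its lower edge is 2 mm + 6 mm per rad of dial above the bed (11 mm at the long mark)
- dial (a joint): Thickness dial on top of the bridge: angle in rad, 0 to 2.2, grows clockwise seen from above. The long mark is at 1.50, the short ticks are 0.3 apart, from 0 to 2.1
- dial_grip (a point): On the dial axis, at the TCP height for gripping (slicer z 136). The dial is a black disc, radius 30, from z 105 to 113, with a grip bar across it 60 long, 14 thick, top at z 147. x of this frame points along the bar to the pointer end (white line from the axis to that end and down its face)
- dial_pointer (a point): Pointer end of the dial, 30 from the axis
- scale_mark (a point): The long mark on the scale plate, 42 from the dial axis towards the front (robot side) of the slicer; scale plate radius 48, top at slicer z 103
- narrow_gauge: The narrow gauge: flat steel blade 170 long, 40 wide, 7 thick (last 10 at the tip 28 wide), lying flat, with an upright dark steel grip fin on it. Origin on the blade's underside below the fin's centre; x points to the tip (blade from x -40 to +130), z up. Fin 44 long (x), 14 thick (y), from z 7 to 52. Mass about 0.3 kg, centre of mass near x +18
- narrow_gauge_line (a point): Centre of the dark line across the narrow blade, 60 from its tip (gauge x +70), at the height of the blade's underside
- wide_gauge: The wide gauge, same form and fin but blade 64 wide: to be left alone
- oil_bottle: Green glass oil bottle, diameter 56, 200 high, standing; origin under its centre; to be left alone
- small_jar: Amber jar, diameter 70, 90 high, standing; origin under its centre; to be left alone
- tall_jar: Glass jar, diameter 76, 130 high, standing; origin under its centre; to be left alone
There are look-alikes about, which are no part of the job. What is shaped like the narrow_gauge but orange or pink is not meant.

How it is judged:
On the way, in this order (a step that is already met when the one before it is completed fails the run):
1. the dial stands at the long mark (1.50 +- 0.12 rad) (value of joint dial between 1.38 and 1.62 rad), for 0.2 s.
2. the narrow gauge lies flat under the gate with its line at the gate's front face (x of narrow_gauge_line in the frame of mouth between -0.005 and 0.005 m and y of narrow_gauge_line in the frame of mouth between -0.008 and 0.008 m and z of narrow_gauge_line in the frame of mouth between -0.003 and 0.005 m and angle between the x axis of narrow_gauge and the x axis of slicer, either way round below 0.1 rad and angle between narrow_gauge's own z axis and vertical below 0.06 rad), for 0.2 s.
At the end, for the whole second after the job is handed in: The dial stands within 0.12 rad of the long mark (1.50); the narrow gauge lies flat and still on the bed, tip under the gate, square to it within 0.1 rad and within 8 mm of the centre line, with its line within 5 mm of the gate's front face; it is released (all of step 1 and all of step 2 and linear speed of narrow_gauge below 0.01 m/s); the robot touches nothing.
It fails at once if the oil bottle is moved more than 30 mm or tipped (distance of oil_bottle from where it was at the start of the episode above 0.03 m or angle between oil_bottle's own z axis and vertical above 0.3 rad).
It fails at once if the small jar is moved more than 30 mm or tipped (distance of small_jar from where it was at the start of the episode above 0.03 m or angle between small_jar's own z axis and vertical above 0.3 rad).
It fails at once if the tall jar is moved more than 30 mm or tipped (distance of tall_jar from where it was at the start of the episode above 0.03 m or angle between tall_jar's own z axis and vertical above 0.3 rad).
It fails at once if the wide gauge is moved more than 30 mm (distance of wide_gauge from where it was at the start of the episode above 0.03 m).
It also fails if it takes over 67 s, if anything falls off the work surface, if the arm or the gripper's body presses on something with over 40 N, if the wrist force passes 120 N, or if a joint passes its speed limit or range.

## Robot

A 7-joint arm with a two-finger parallel gripper is mounted at the origin on the work surface. World frame = base frame: x ahead of the robot, y to its left, z up, the work surface at z = 0. Lengths are in m, angles in rad, forces in N, time in s.
With the tool pointing down it reaches from about 0.35 to 0.9 m from the base axis. Payload 8.1 kg.
Tool frame: the origin (TCP) lies between the finger pads, 19 mm behind the fingertips; this is the grasp point; z points along the fingers, y is the direction in which the jaws open and shut (so a half turn about z gives the same grasp; the last joint's range is limited). The gripper opens to 92 mm and grips with 3 to 60 N. Pads are 19 mm wide; open, the fingers measure 130 mm over their backs; the gripper's body (75 mm by 190 mm) begins 47 mm behind the grasp point.
Start: joints at [-1.28, 0.434, 0.025, 1.573, -0.012, 1.134, -0.075], TCP at [0.24, 0.577, 0.246] pointing down, gripper open.
Joint ranges: [-2.62, 2.62], [-0.44, 2.09], [-1.27, 1.32], [0.08, 2.57], [-1.32, 4.46], [0.12, 2], [-2.74, 2.74]. Speed limits (rad/s): [2.22, 2.22, 3.01, 3.01, 3.14, 3.14, 3.14].

## Interface

Orientations are given as a rotation vector (axis times angle).
In Python, from cell import arm gives the robot as it stands. The module is installed in compiled form; this text tells all that it offers.
- The arm moves only by the tool jog_arm, never from a script. Its argument "moves" is a list of rows, each an object with "twist": the turn, a rotation vector about the tool's x, y, z in units of 10 degrees (1.0 is 10 degrees), a list of three; "xyz": the shift along the tool's x, y, z in units of 60 mm (1.0 is 60 mm), a list of three; "grip": the closure, from -1 (fully open) to 1 (shut). A call has 1 to 5 rows; each row is the pose to reach, as a shift and turn from the pose commanded when the call began, along the tool's axes at that moment; what a row does not reach only later rows make up. A row lasts 1/8 s, in which the tool goes at most 62.5 mm and 10.7 degrees, less where a joint would pass 70% of its speed; a pose out of reach is approached as far as the arm can. A call with a gripper value outside its range is refused whole. The fingers move at their own pace and stop on an object; "force" is the grip in N (left out, the last holds). Time passes only in rows, so rows that repeat a pose let the fingers close. It gives the time, the measured TCP pose, the force and the opening at its end, in the units of the state.
- arm.observe(): the state, without advancing time (a new reading comes with each control period).
- arm.get_image(name): name is "side" or "top"; returns the picture (420x560x3 uint8, blue, green, red); there is no depth.
- arm.camera_params(name): a dict with "mtx" (3x3 intrinsics, pixels), "T" (4x4, takes a point from camera to world coordinates). Camera axes: x right, y down, z forward; pixel columns grow to the right and rows downward; lengths in m; the calibration is good to about 2 mm. A picture is of the moment at which its call begins. camera_params takes no time and is no camera call.
- arm.sign_off(): hands the job in, once; it reports no verdict.
The state is a dict: "clock": time; "joints": joint angles; "dq": joint speeds; "joint_efforts": joint torques, N m; "position": TCP position; "ee_rot": TCP orientation; "force": force on the tool from outside, world axes, zero at the start; "ft_torque": the same for the moment, N m; "width": opening from 0.0 (shut) to 1.0 (fully open).
Only numpy, scipy, OpenCV 4.12 (cv2) and the standard library are available. Lean on these libraries where they do the work, as an engineer would, in place of code of your own. Each camera call takes 0.05 s, during which the arm holds its last target. There are 200 camera calls.

## Working session

There is one attempt and no reset: what is moved stays moved. The work goes in short steps, Python scripts to look and compute and a tool call to move; the robot and the scene stay as the last step left them, time stands still between calls to the robot, and variables do not carry over. Pictures are saved under pics/ and viewed, about 8 in all and at most 12, crops included, and the job is handed in when it is done.

Besides the shell and the picture viewer there is one more tool, called after "Call:" as a command line: name --argument value ..., lists and objects as JSON in quotes. jog_arm: Moves the arm, as the interface text tells. Its arguments: {"type":"object","properties":{"moves":{"type":"array","items":{"type":"object","properties":{"twist":{"type":"array","items":{"type":"number"}},"xyz":{"type":"array","items":{"type":"number"}},"grip":{"type":"number"}}}},"force":{"type":"number"}},"required":["moves"]}

```bash
mkdir -p pics; python3 - <<'E'
from cell import arm
import cv2,numpy as np
print(arm.observe())
for n in("side","top"):
    cv2.imwrite(f"pics/{n}0.png",arm.get_image(n)); p=arm.camera_params(n); print(n,p["mtx"],p["T"])
E
```

```text
{'clock': 0.0, 'joints': array([-1.27954949,  0.43522064,  0.02497274,  1.57411589, -0.01162877,
        1.13400216, -0.07509397]), 'dq': array([ 5.91343860e-04, -2.76719640e-04,  1.18047592e-03,  6.28369435e-04,
        6.85046573e-05, -1.27886349e-03,  8.12761451e-04]), 'joint_efforts': array([-2.75821858e-04, -6.67837715e+01,  9.85347815e-01, -3.14459610e+01,
       -6.02701795e-02,  4.30687715e-02,  1.81252694e-04]), 'position': array([0.23969261, 0.57667455, 0.24473913]), 'ee_rot': array([-6.14740955e-01, -3.08065930e+00,  2.49556230e-03]), 'force': array([-0.23682578, -0.44904449,  0.02523582]), 'ft_torque': array([ 0.03032641,  0.01227334, -0.02135176]), 'width': 0.9966503790791912}
side [[423.63140473   0.         281.22535052]
 [  0.         423.63140473 208.76681267]
 [  0.           0.           1.        ]] [[ 0.84453677 -0.29655159  0.44588652 -0.03011809]
 [-0.53547351 -0.47556414  0.69793042 -0.81231576]
 [ 0.00507527 -0.82818833 -0.56042693  0.84995828]
 [ 0.          0.          0.          1.        ]]
top [[430.77626113   0.         280.18445886]
 [  0.         430.77626113 216.52023167]
 [  0.           0.           1.        ]] [[-0.01889825 -0.99261418  0.11983303  0.39979719]
 [-0.99977559  0.01990866  0.00724016  0.08657191]
 [-0.0095724  -0.11966931 -0.99276766  1.34950653]
 [ 0.          0.          0.          1.        ]]
```

View pics/top0.png

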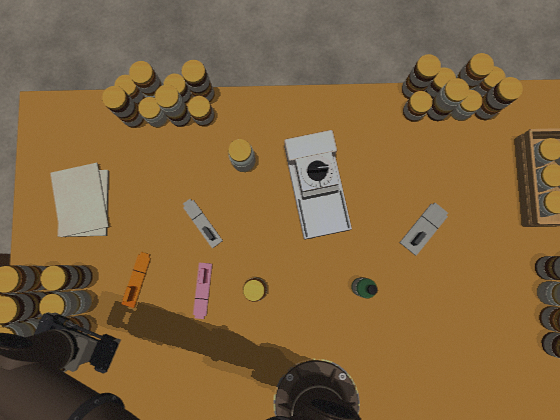

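View pics/side0.png

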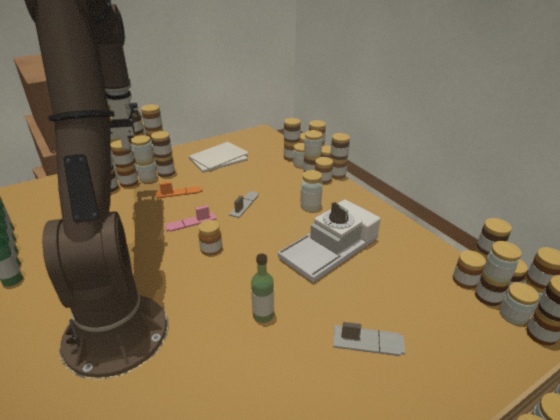

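The top view shows the narrow gauge at about (203,222), its tip probably pointing up-left. The slicer dial is at (318,170), the wide gauge at (425,228), the tall jar at (240,153), the small jar at (254,289) and the oil bottle at (365,288). The side view agrees with this layout.

```bash
python3 - <<'E'
import cv2
a=cv2.imread("pics/top0.png")[125:250,175:365]
cv2.imwrite("pics/z0.png",cv2.resize(a,None,fx=4.2,fy=4.2,interpolation=cv2.INTER_CUBIC))
E
```

```text
(no output)
```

View pics/z0.png

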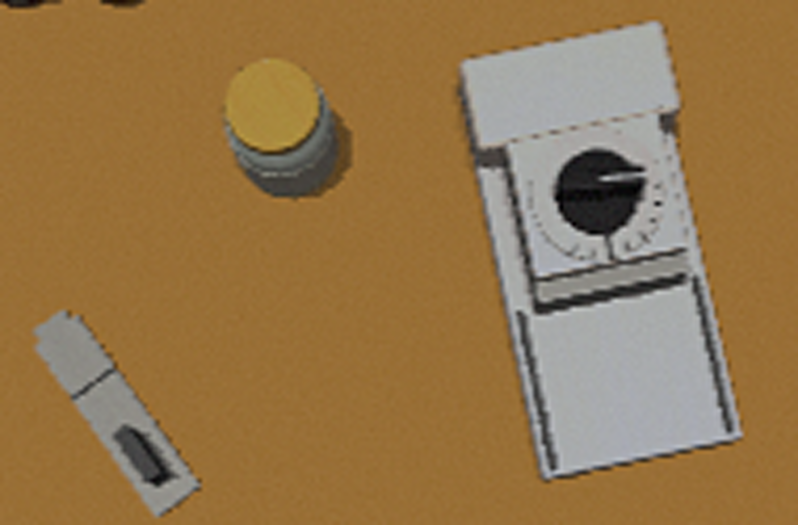

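The zoomed view, converted to full-image pixels (zoom/4.2 + (175,125)), shows:
- **Gauge:** the line runs from (73,397) to (115,369), with the tip up-left.
- **Dial:** centre at (600,192), pointer to the right near (640,177), long mark at (610,247).
- **Slicer bed:** front corners at (545,478) and (740,437).

```bash
cat >h.py <<'E'
from cell import arm
import cv2,numpy as np
from scipy.spatial.transform import Rotation as R
def ray(n,uv,z):
    p=arm.camera_params(n);uv=np.atleast_2d(uv).astype(float)
    d=np.c_[uv,np.ones(len(uv))]@np.linalg.inv(p["mtx"]).T@p["T"][:3,:3].T;o=p["T"][:3,3]
    return o+d*((z-o[2])/d[:,2])[:,None]
def proj(n,X):
    p=arm.camera_params(n);T=np.linalg.inv(p["T"]);q=(np.atleast_2d(X)@T[:3,:3].T+T[:3,3])@p["mtx"].T
    return q[:,:2]/q[:,2:]
def greymask(im):
    h=cv2.cvtColor(im,cv2.COLOR_BGR2HSV);return ((h[...,1]<70)&(h[...,2]>70)).astype(np.uint8)
def go(dpos,yaw=0):  # world shift, world-z turn -> tool-frame units
    s=arm.observe();r=R.from_rotvec(s["ee_rot"])
    print("xyz",np.round(r.inv().apply(dpos)/.06,3),"twist",np.round(r.inv().apply([0,0,yaw])/np.radians(10),3))
E
python3 - <<'E'
from h import *
z=lambda u,v:(u/4.2+175-.4,v/4.2+125-.4)
im=cv2.imread("pics/top0.png");m=greymask(im)
n,l,s,c=cv2.connectedComponentsWithStats(m)
for (u,v) in((203,222),(320,215)):
    k=[i for i in range(1,n) if s[i,0]<=u<s[i,0]+s[i,2] and s[i,1]<=v<s[i,1]+s[i,3] and s[i,4]>300]
    for i in k:
        cn=max(cv2.findContours((l==i).astype(np.uint8),0,1)[0],key=cv2.contourArea)
        b=cv2.boxPoints(cv2.minAreaRect(cn));zz=.007 if u<250 else .03
        w=ray("top",b,zz);print(s[i],np.round(b,1).tolist(),np.round(w[:,:2],4).tolist(),np.linalg.norm(w[0]-w[1]),np.linalg.norm(w[2]-w[1]))
P=lambda a,h:np.round(ray("top",[z(*q) for q in a],h),4)
print("gauge line,tail,tip",P([(73,397),(115,369),(160,515),(200,485),(36,332),(75,312)],.007)[:,:2].tolist())
print("bed",P([(545,478),(740,437)],.03)[:,:2].tolist())
print("dial disc",P([(598,192)],.113)); print("bar pointer",P([(597,179),(640,175)],.147)); print("mark",P([(609,240),(613,262)],.103))
print("gate top edges",P([(537,305),(688,277)],.091),P([(537,282),(686,252)],.1))
E
```

```text
[    0     0   560   254 46614] [[-0.0, 0.0], [559.0, 0.0], [559.0, 253.0], [0.0, 253.0]] [[1.3143, 1.0249], [1.2671, -0.8427], [0.4311, -0.7624], [0.4645, 0.9745]] 1.8682479107899246 0.8398450829038373
[183 199  40  49 601] [[180.60000610351562, 204.5], [191.0, 196.89999389648438], [222.3000030517578, 240.39999389648438], [211.8000030517578, 247.89999389648438]] [[0.6065, 0.41], [0.6299, 0.3771], [0.4905, 0.2786], [0.4677, 0.3114]] 0.040415175117774746 0.1705973462252926
[    0     0   560   254 46614] [[-0.0, 0.0], [559.0, 0.0], [559.0, 253.0], [0.0, 253.0]] [[1.2986, 1.0088], [1.2523, -0.8268], [0.4306, -0.7479], [0.4634, 0.9593]] 1.8362408397866996 0.8254567455504468
[ 285  130   67  109 4409] [[282.70001220703125, 139.3000030517578], [332.5, 129.3000030517578], [352.3999938964844, 228.89999389648438], [302.6000061035156, 238.89999389648438]] [[0.8042, 0.0838], [0.8332, -0.0742], [0.5163, -0.1247], [0.4887, 0.0289]] 0.1605603550022532 0.32091036568400805
gauge line,tail,tip [[0.5592, 0.3737], [0.5797, 0.3423], [0.4697, 0.3085], [0.4914, 0.2787], [0.6089, 0.4019], [0.6235, 0.3726]]
bed [[0.49, 0.0234], [0.5172, -0.1198]]
dial disc [[ 0.6831 -0.0147  0.113 ]]
bar pointer [[ 0.6843 -0.0115  0.147 ]
 [ 0.6865 -0.0407  0.147 ]]
mark [[ 0.6509 -0.0222  0.103 ]
 [ 0.6352 -0.0245  0.103 ]]
gate top edges [[ 0.6079  0.0288  0.091 ]
 [ 0.6257 -0.0781  0.091 ]] [[ 0.6227  0.0288  0.1   ]
 [ 0.6419 -0.0761  0.1   ]]
```

```bash
python3 - <<'E'
from h import *
s=arm.observe();p=s["position"]
x=R.from_rotvec(s["ee_rot"]).apply([1,0,0]);print(np.arctan2(x[1],x[0]))
go(np.array([.684,-.014,.25])-p,-1.087)
E
```

```text
2.747673583645316
xyz [-10.617  -6.25   -0.076] twist [1.000e-03 8.000e-03 6.228e+00]
```

Call:
jog_arm --moves '[{"xyz": [-10.6, -6.25, -0.1], "twist": [0, 0, 6.23], "grip": -1}, {"xyz": [-10.6, -6.25, -0.1], "twist": [0, 0, 6.23], "grip": -1}, {"xyz": [-10.6, -6.25, -0.1], "twist": [0, 0, 6.23], "grip": -1}, {"xyz": [-10.6, -6.25, -0.1], "twist": [0, 0, 6.23], "grip": -1}, {"xyz": [-10.6, -6.25, -0.1], "twist": [0, 0, 6.23], "grip": -1}]'

```text
clock: 0.72
position: [0.4283, 0.3255, 0.248]
ee_rot: [-1.948, -2.465, 0.0]
force: [0.6, 0.8, 0.1]
width: 1.001
```

```bash
cat >>h.py <<'E'
def state():
    s=arm.observe();x=R.from_rotvec(s["ee_rot"]).apply([1,0,0]);y=np.arctan2(x[1],x[0])
    print("t",round(s["clock"],2),"pos",np.round(s["position"],4),"yaw",round(y,3),"tilt",np.round(R.from_rotvec(s["ee_rot"]).apply([0,0,1])[:2],4),"J",np.round(s["joints"],2),"F",np.round(s["force"],1),"w",round(s["width"]*92,1));return s["position"],y
def to(t,yaw):
    p,y=state();d=(yaw-y+np.pi)%(2*np.pi)-np.pi;go(np.array(t)-p,d)
E
python3 -c "
from h import *
to([.684,-.014,.25],1.66)"
```

```text
t 0.72 pos [0.4283 0.3255 0.248 ] yaw 1.804 tilt [-0.0002  0.    ] J [-0.99  0.29  0.31  1.8  -0.1   1.06 -0.41] F [0.6 0.8 0.1] w 92.1
xyz [-6.491  2.838 -0.035] twist [-0.     0.     0.826]
```

Call:
jog_arm --moves '[{"xyz": [-6.5, 2.84, 0], "twist": [0, 0, 0.83], "grip": -1}, {"xyz": [-6.5, 2.84, 0], "twist": [0, 0, 0.83], "grip": -1}, {"xyz": [-6.5, 2.84, 0], "twist": [0, 0, 0.83], "grip": -1}, {"xyz": [-6.5, 2.84, 0], "twist": [0, 0, 0.83], "grip": -1}, {"xyz": [-6.5, 2.84, 0], "twist": [0, 0, 0.83], "grip": -1}]'

```text
clock: 1.35
position: [0.6178, 0.0773, 0.2478]
ee_rot: [-2.113, -2.324, 0.0]
force: [0.8, 0.4, 0.0]
width: 1.003
```

```bash
python3 -c "
from h import *
to([.684,-.014,.20],1.66)"
```

```text
t 1.35 pos [0.6178 0.0773 0.2478] yaw 1.666 tilt [-0.0004  0.0002] J [-0.51  0.45  0.44  1.6  -0.2   1.14  0.07] F [0.8 0.4 0. ] w 92.2
xyz [-1.62   0.955  0.796] twist [-0.     0.     0.034]
```

Call:
jog_arm --moves '[{"xyz": [-1.62, 0.955, 0.4], "twist": [0, 0, 0.03], "grip": -0.3}, {"xyz": [-1.62, 0.955, 0.7], "twist": [0, 0, 0.03], "grip": -0.3}, {"xyz": [-1.62, 0.955, 0.7], "twist": [0, 0, 0.03], "grip": -0.3}]'

```text
clock: 1.72
position: [0.6828, -0.0183, 0.2027]
ee_rot: [-2.127, -2.311, 0.009]
force: [-0.4, 0.9, -0.5]
width: 0.721
```

```bash
python3 -c "
from h import *
to([.684,-.014,.137],1.66)
a=arm.get_image('side')[170:270,270:410]
cv2.imwrite('pics/s1.png',cv2.resize(a,None,fx=5,fy=5,interpolation=cv2.INTER_CUBIC))
print(proj('side',[[.684,-.014,.113],[.684,-.014,.147],[.6865,-.0407,.147],arm.observe()['position']]))"
```

```text
t 1.73 pos [ 0.6828 -0.0183  0.2027] yaw 1.653 tilt [-0.0045 -0.0035] J [-0.32  0.59  0.44  1.49 -0.26  1.13  0.25] F [-0.4  0.9 -0.5] w 66.4
xyz [0.073 0.032 1.095] twist [-0.    -0.    -0.038]
[[337.73222827 214.98587297]
 [338.63791969 205.68307731]
 [344.9932586  209.68539588]
 [340.09126408 189.72185567]]
```

View pics/s1.png

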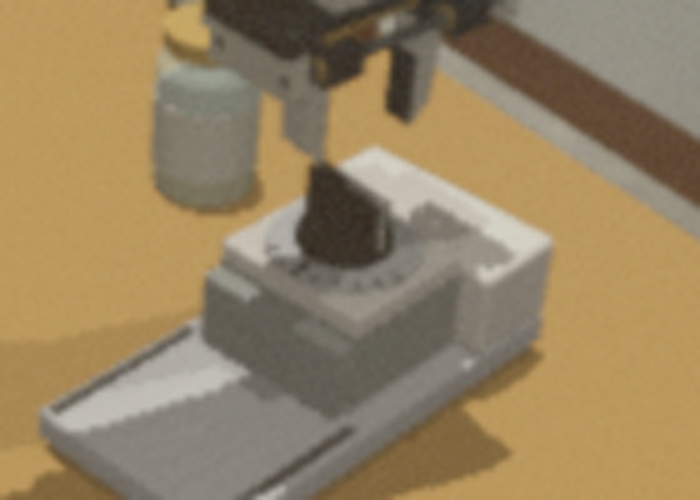

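The side crop shows the bar top from (315,165) to (385,195), which is full-image (333..347, 203..209). The pointer's white line is on the right end. This matches the prediction to about 1 px, and the fingers straddle the bar.

Call:
jog_arm --moves '[{"xyz": [0.06, 0.04, 0.5], "twist": [0, 0, -0.04], "grip": -0.3}, {"xyz": [0.06, 0.04, 1.08], "twist": [0, 0, -0.04], "grip": -0.3}, {"xyz": [0.06, 0.04, 1.08], "twist": [0, 0, -0.04], "grip": 0.2}, {"xyz": [0.06, 0.04, 1.08], "twist": [0, 0, -0.04], "grip": 1}, {"xyz": [0.06, 0.04, 1.08], "twist": [0, 0, -0.04], "grip": 1}]' --force 30

```text
clock: 2.4
position: [0.6862, -0.0085, 0.1433]
ee_rot: [2.11, 2.325, 0.003]
force: [-0.1, -0.4, 0.7]
width: 0.37
```

```bash
python3 -c "
from h import *
to([.685,-.015,.136],1.66)"
```

```text
t 2.4 pos [ 0.6862 -0.0085  0.1433] yaw 1.667 tilt [0.0028 0.0003] J [-0.32  0.64  0.41  1.55 -0.29  1.01  0.27] F [-0.1 -0.4  0.7] w 34.1
xyz [-0.105 -0.03   0.121] twist [-0.    -0.     0.043]
```

Call:
jog_arm --moves '[{"xyz": [-0.1, -0.02, 0.12], "twist": [0, 0, 0], "grip": 1}, {"xyz": [-0.1, -0.02, 0.12], "twist": [0, 0, 0], "grip": 1}, {"xyz": [-0.1, -0.02, 0.12], "twist": [0, 0, 0], "grip": 1}, {"xyz": [-0.1, -0.02, 0.12], "twist": [0, 0, 0], "grip": 1}]'

```text
clock: 2.9
position: [0.6858, -0.0159, 0.134]
ee_rot: [2.111, 2.323, 0.001]
force: [6.4, -2.4, -5.7]
width: 0.151
```

```bash
python3 -c "
from h import *
to([.685,-.015,.136],1.66)"
```

```text
t 2.9 pos [ 0.6858 -0.0159  0.134 ] yaw 1.666 tilt [ 0.0023 -0.0012] J [-0.31  0.65  0.41  1.56 -0.29  0.99  0.28] F [ 6.4 -2.4 -5.7] w 13.9
xyz [ 0.016 -0.012 -0.034] twist [ 0.    -0.     0.035]
```

Call:
jog_arm --moves '[{"xyz": [0, 0, -0.02], "twist": [0, 0, 0.7], "grip": 1}, {"xyz": [0, 0, -0.02], "twist": [0, 0, 1.4], "grip": 1}, {"xyz": [0, 0, -0.02], "twist": [0, 0, 2.1], "grip": 1}, {"xyz": [0, 0, -0.02], "twist": [0, 0, 2.8], "grip": 1}, {"xyz": [0, 0, -0.02], "twist": [0, 0, 2.8], "grip": 1}]'

```text
clock: 3.52
position: [0.6851, -0.0158, 0.134]
ee_rot: [2.613, 1.741, -0.001]
force: [6.5, -2.3, -12.2]
width: 0.151
```

```bash
python3 -c "
from h import *
to([.685,-.015,.136],.175)"
```

```text
t 3.52 pos [ 0.6851 -0.0158  0.134 ] yaw 1.176 tilt [ 0.0006 -0.0018] J [-0.38  0.67  0.54  1.57 -0.39  1.01 -0.13] F [  6.5  -2.3 -12.2] w 13.9
xyz [ 0.011 -0.007 -0.033] twist [ 0.008 -0.007  5.734]
```

Call:
jog_arm --moves '[{"xyz": [0, 0, 0.02], "twist": [0, 0, 0.8], "grip": 1}, {"xyz": [0, 0, 0.02], "twist": [0, 0, 1.6], "grip": 1}, {"xyz": [0, 0, 0.02], "twist": [0, 0, 2.4], "grip": 1}, {"xyz": [0, 0, 0.02], "twist": [0, 0, 3.2], "grip": 1}, {"xyz": [0, 0, 0.02], "twist": [0, 0, 4.0], "grip": 1}]'

```text
clock: 4.15
position: [0.6845, -0.0152, 0.134]
ee_rot: [3.053, 0.74, -0.0]
force: [0.4, -1.3, -0.8]
width: 0.152
```

Call:
jog_arm --moves '[{"xyz": [0, 0, 0], "twist": [0, 0, 0.8], "grip": 1}, {"xyz": [0, 0, 0], "twist": [0, 0, 1.7], "grip": 1}, {"xyz": [0, 0, 0], "twist": [0, 0, 1.7], "grip": 1}, {"xyz": [0, 0, 0], "twist": [0, 0, 1.7], "grip": 1}, {"xyz": [0, 0, 0], "twist": [0, 0, 1.7], "grip": 1}]'

```text
clock: 4.78
position: [0.6844, -0.0148, 0.134]
ee_rot: [-3.128, -0.291, 0.0]
force: [-1.2, -0.2, -0.9]
width: 0.152
```

```bash
python3 -c "
from h import *
to([.685,-.015,.136],.18)"
```

```text
t 4.78 pos [ 0.6844 -0.0148  0.134 ] yaw 0.185 tilt [-0.0003  0.0005] J [-0.52  0.74  0.8   1.58 -0.59  1.07 -0.95] F [-1.2 -0.2 -0.9] w 14.0
xyz [ 0.009  0.004 -0.034] twist [0.    0.    0.031]
```

Call:
jog_arm --moves '[{"xyz": [0, 0, 0], "twist": [0, 0, 0], "grip": -0.4}, {"xyz": [0, 0, 0], "twist": [0, 0, 0], "grip": -0.4}, {"xyz": [0, 0, -0.5], "twist": [0, 0, 0], "grip": -0.4}, {"xyz": [0, 0, -1.2], "twist": [0, 0, 0], "grip": -0.4}, {"xyz": [0, 0, -2], "twist": [0, 0, 0], "grip": -0.4}]'

```text
clock: 5.4
position: [0.6844, -0.0149, 0.255]
ee_rot: [3.128, 0.288, -0.001]
force: [1.1, 0.2, -0.4]
width: 0.645
```

```bash
python3 -c "
from h import *
to([.512,.317,.14],.61)"
```

```text
t 5.4 pos [ 0.6844 -0.0149  0.255 ] yaw 0.184 tilt [-0.0007 -0.0003] J [-0.55  0.64  0.87  1.44 -0.5   1.29 -1.03] F [ 1.1  0.2 -0.4] w 59.3
xyz [-1.812 -5.963  1.917] twist [-2.000e-03  0.000e+00 -2.442e+00]
```

Call:
jog_arm --moves '[{"xyz": [-1.81, -5.96, 0.5], "twist": [0, 0, -2.44], "grip": -0.4}, {"xyz": [-1.81, -5.96, 0.5], "twist": [0, 0, -2.44], "grip": -0.4}, {"xyz": [-1.81, -5.96, 0.5], "twist": [0, 0, -2.44], "grip": -0.4}, {"xyz": [-1.81, -5.96, 0.5], "twist": [0, 0, -2.44], "grip": -0.4}, {"xyz": [-1.81, -5.96, 0.5], "twist": [0, 0, -2.44], "grip": -0.4}]'

```text
clock: 6.02
position: [0.5403, 0.2633, 0.2293]
ee_rot: [-2.996, -0.943, -0.002]
force: [0.5, 1.0, 0.2]
width: 0.702
```

```bash
python3 -c "
from h import *
to([.512,.317,.14],.61)
a=arm.get_image('top')[125:250,270:365]
b=arm.get_image('side')[170:270,270:350]
cv2.imwrite('pics/d1.png',np.hstack([cv2.resize(a,(418,550),interpolation=cv2.INTER_CUBIC),cv2.resize(b,(360,550),interpolation=cv2.INTER_CUBIC)]))"
```

```text
t 6.03 pos [0.5403 0.2633 0.2293] yaw 0.61 tilt [0.0008 0.0007] J [-1.08  0.49  0.79  1.7  -0.38  1.11 -1.13] F [0.5 1.  0.2] w 64.5
xyz [ 0.124 -1.004  1.488] twist [ 0.    -0.    -0.002]
```

View pics/d1.png

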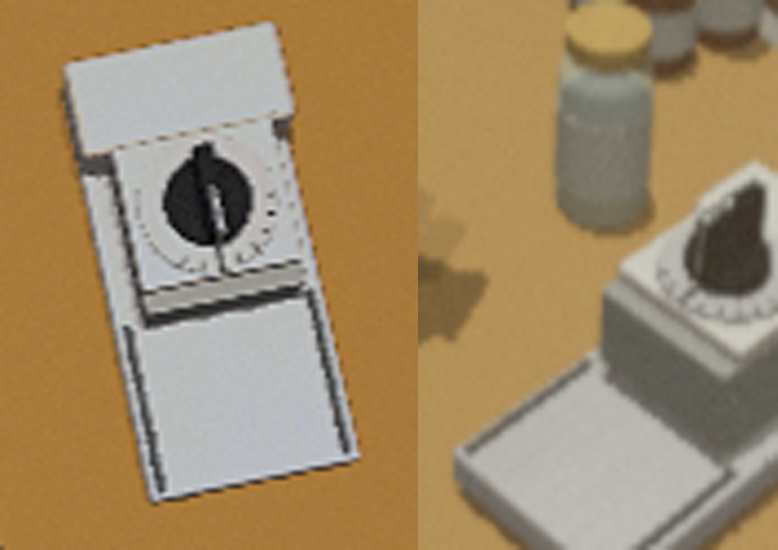

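The pointer's white line runs (210,180) to (222,245) and meets the long mark at (222,265), so the dial is set. The bed is clear. I'll measure the slicer axis from the bed edges, then pick up the gauge.

```bash
python3 -c "
from h import *
z=lambda u,v:(u/4.4+270-.4,v/4.4+125-.4)
P=lambda a,h:np.round(ray('top',[z(*q) for q in a],h),4)
q=P([(128,325),(162,490),(308,290),(349,450)],.03);q2=P([(155,500),(358,458)],.03);q3=P([(147,325),(302,293)],.091)
ang=lambda a,b:np.arctan2(b[1]-a[1],b[0]-a[0])
print(q[:,:2].tolist(),ang(q[1],q[0]),ang(q[3],q[2]));print(q2[:,:2].tolist(),q2.mean(0),ang(q2[1],q2[0])-np.pi/2);print(q3.mean(0),ang(q3[1],q3[0])-np.pi/2)
# bed outer edge by mask fit
im=arm.get_image('top');cv2.imwrite('pics/raw1.png',im);m=greymask(im);n,l,s,c=cv2.connectedComponentsWithStats(m);i=l[220,322]
cn=max(cv2.findContours((l==i).astype(np.uint8),0,1)[0],key=cv2.contourArea)[:,0,:].astype(float)
w=ray('top',cn,.03)
y=.18;c0=np.array([.6844,-.0148]);d=w[:,:2]-c0
ex=np.array([np.cos(y),np.sin(y)]);ey=np.array([-ex[1],ex[0]]);X=d@ex;Y=d@ey
for nm,k,a,b in(('left',(Y>.06)&(X<-.08)&(X>-.175),X,Y),('right',(Y<-.06)&(X<-.08)&(X>-.175),X,Y),('front',(X<-.16)&(abs(Y)<.06),Y,X)):
    f=np.polyfit(a[k],b[k],1);print(nm,k.sum(),np.round(f,4))
"
```

```text
[[0.6143, 0.0378], [0.4974, 0.0169], [0.6367, -0.0897], [0.5228, -0.1143]] 0.17691609768118588 0.21271164876035675
[[0.4905, 0.0219], [0.5171, -0.1204]] [ 0.5038  -0.04925  0.03   ] 0.1847963078552668
[ 0.61395 -0.0251   0.091  ] 0.18580880600316307
left 30 [0.0048 0.0746]
right 30 [ 0.0024 -0.073 ]
front 38 [-0.003  -0.1836]
```

```bash
python3 -c "
from h import *
to([.512,.317,.12],.61)"
```

```text
t 6.17 pos [0.539  0.2663 0.2284] yaw 0.618 tilt [-0.0014  0.001 ] J [-1.08  0.49  0.79  1.7  -0.38  1.11 -1.13] F [ 0.1 -1.8 -0. ] w 64.6
xyz [ 0.124 -0.946  1.809] twist [0.    0.    0.043]
```

Call:
jog_arm --moves '[{"xyz": [0.12, -0.95, 0.9], "twist": [0, 0, 0.04], "grip": -0.4}, {"xyz": [0.12, -0.95, 1.8], "twist": [0, 0, 0.04], "grip": -0.4}, {"xyz": [0.12, -0.95, 1.8], "twist": [0, 0, 0.04], "grip": -0.4}, {"xyz": [0.12, -0.95, 1.8], "twist": [0, 0, 0.04], "grip": -0.4}]'

```text
clock: 6.68
position: [0.5165, 0.3108, 0.1228]
ee_rot: [3.0, 0.928, 0.003]
force: [0.6, -0.1, 1.5]
width: 0.7
```

```bash
python3 -c "
from h import *
to([.512,.317,.035],.612)
b=arm.get_image('side')[150:240,190:300]
cv2.imwrite('pics/g1.png',cv2.resize(b,None,fx=6,fy=6,interpolation=cv2.INTER_CUBIC))
print((proj('side',[[.512,.317,.007],[.512,.317,.052],arm.observe()['position']])-[190,150])*6)"
```

```text
t 6.67 pos [0.5165 0.3108 0.1228] yaw 0.6 tilt [ 0.002  -0.0004] J [-1.11  0.61  0.72  1.81 -0.49  0.91 -1.14] F [ 0.6 -0.1  1.5] w 64.4
xyz [-0.005 -0.13   1.463] twist [ 0.     0.    -0.069]
[[291.60672563 353.10870299]
 [287.63328547 288.98610035]
 [293.74438923 184.55096832]]
```

View pics/g1.png

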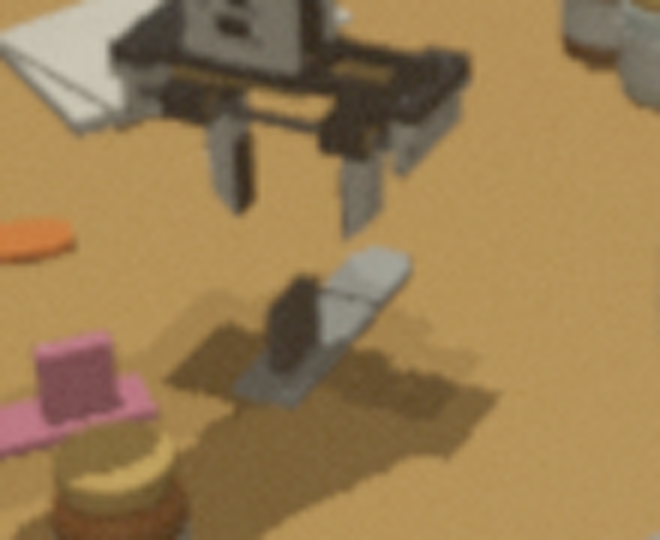

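The side crop shows the fin top at (294,288), within 1 px of the predicted (288,289). The open fingers straddle it with clear space around, so I'll descend and grip.

Call:
jog_arm --moves '[{"xyz": [0.02, -0.12, 0.7], "twist": [0, 0, -0.07], "grip": -0.4}, {"xyz": [0.02, -0.12, 1.46], "twist": [0, 0, -0.07], "grip": -0.4}, {"xyz": [0.02, -0.12, 1.46], "twist": [0, 0, -0.07], "grip": -0.4}, {"xyz": [0.02, -0.12, 1.46], "twist": [0, 0, -0.07], "grip": 0.2}]' --force 40

```text
clock: 7.22
position: [0.5136, 0.319, 0.0362]
ee_rot: [-2.994, -0.948, -0.005]
force: [0.8, -0.0, 1.0]
width: 0.637
```

```bash
python3 -c "
from h import *
to([.513,.316,.035],.612)"
```

```text
t 7.22 pos [0.5136 0.319  0.0362] yaw 0.613 tilt [0.0031 0.0016] J [-1.05  0.72  0.62  1.86 -0.59  0.75 -1.06] F [ 0.8 -0.   1. ] w 58.6
xyz [-0.037  0.035  0.02 ] twist [-0.    -0.     0.008]
```

Call:
jog_arm --moves '[{"xyz": [-0.03, 0.035, 0.02], "grip": 1, "twist": [0, 0, 0]}, {"xyz": [-0.03, 0.035, 0.02], "grip": 1, "twist": [0, 0, 0]}, {"xyz": [-0.03, 0.035, 0.02], "grip": 1, "twist": [0, 0, 0]}, {"xyz": [-0.03, 0.035, 0.02], "grip": 1, "twist": [0, 0, 0]}, {"xyz": [-0.03, 0.035, 0.02], "grip": 1, "twist": [0, 0, 0]}]'

```text
clock: 7.85
position: [0.5111, 0.3166, 0.0324]
ee_rot: [-2.994, -0.951, 0.0]
force: [-1.0, -0.0, 2.2]
width: 0.149
```

```bash
python3 -c "
from h import *
to([.513,.316,.12],.612)"
```

```text
t 7.85 pos [0.5111 0.3166 0.0324] yaw 0.615 tilt [-0.0001  0.0002] J [-1.05  0.72  0.61  1.87 -0.59  0.75 -1.06] F [-1.  -0.   2.2] w 13.7
xyz [ 0.021  0.026 -1.461] twist [0.    0.    0.017]
```

```bash
python3 -c "
from h import *
print('jar',ray('top',[(254,289)],.09),'oil',ray('top',[(372,290)],.2),ray('top',[(361,287)],.1),'tall',ray('top',[(240,149)],.13))
s,c=np.sin(.184),np.cos(.184)
for X in(-.225,-.135):print(X,.6844+c*X,-.0146+s*X)"
```

```text
jar [[0.34252842 0.17535715 0.09      ]] oil [[ 0.33920888 -0.1426633   0.2       ]] [[ 0.34297969 -0.1315865   0.1       ]] tall [[0.74715676 0.20861128 0.13      ]]
-0.225 0.4631980662253711 -0.05576678873029428
-0.135 0.5516788397352227 -0.03930007323817657
```

Call:
jog_arm --moves '[{"xyz": [0, 0, -0.3], "grip": 1, "twist": [0, 0, 0]}, {"xyz": [0, 0, -1], "grip": 1, "twist": [0, 0, 0]}, {"xyz": [0, 0, -2], "grip": 1, "twist": [0, 0, 0]}, {"xyz": [0, 0, -2], "grip": 1, "twist": [0, 0, 0]}]'

```text
clock: 8.35
position: [0.514, 0.317, 0.1576]
ee_rot: [-2.992, -0.949, -0.012]
force: [0.4, 0.1, -3.2]
width: 0.149
```

```bash
python3 -c "
from h import *
to([.463,-.056,.15],.184)"
```

```text
t 8.35 pos [0.514  0.317  0.1576] yaw 0.614 tilt [0.0069 0.0047] J [-1.14  0.57  0.75  1.78 -0.46  0.97 -1.16] F [ 0.4  0.1 -3.2] w 13.7
xyz [-4.277  4.592  0.091] twist [-0.02  -0.     2.463]
```

Call:
jog_arm --moves '[{"xyz": [-4.28, 4.59, 0.1], "grip": 1, "twist": [0, 0, 2.46]}, {"xyz": [-4.28, 4.59, 0.1], "grip": 1, "twist": [0, 0, 2.46]}, {"xyz": [-4.28, 4.59, 0.1], "grip": 1, "twist": [0, 0, 2.46]}, {"xyz": [-4.28, 4.59, 0.1], "grip": 1, "twist": [0, 0, 2.46]}, {"xyz": [-4.28, 4.59, 0.1], "grip": 1, "twist": [0, 0, 2.46]}]'

```text
clock: 8.98
position: [0.4678, 0.0051, 0.1472]
ee_rot: [-3.128, -0.291, 0.001]
force: [0.9, -0.1, -2.6]
width: 0.152
```

```bash
python3 -c "
from h import *
to([.463,-.056,.12],.184)"
```

```text
t 8.97 pos [0.4678 0.0051 0.1472] yaw 0.186 tilt [-0.0004  0.0001] J [-0.81  0.4   0.91  2.11 -0.44  0.82 -1.02] F [ 0.9 -0.1 -2.6] w 14.0
xyz [-0.266  0.986  0.453] twist [0.   0.   0.01]
```

Call:
jog_arm --moves '[{"xyz": [-0.27, 0.98, 0.2], "grip": 1, "twist": [0, 0, 0]}, {"xyz": [-0.27, 0.98, 0.45], "grip": 1, "twist": [0, 0, 0]}, {"xyz": [-0.27, 0.98, 0.45], "grip": 1, "twist": [0, 0, 0]}, {"xyz": [-0.27, 0.98, 0.45], "grip": 1, "twist": [0, 0, 0]}]'

```text
clock: 9.48
position: [0.4639, -0.0528, 0.1203]
ee_rot: [-3.128, -0.294, 0.001]
force: [0.1, -0.1, -2.7]
width: 0.151
```

```bash
python3 -c "
from h import *
to([.463,-.056,.068],.184)
a=arm.get_image('top')[170:270,265:385]
b=arm.get_image('side')[185:300,230:370]
cv2.imwrite('pics/raw2.png',a)
cv2.imwrite('pics/p1.png',np.hstack([cv2.resize(a,(420,350),interpolation=cv2.INTER_CUBIC),cv2.resize(b,(378,350),interpolation=cv2.INTER_CUBIC)]))"
```

```text
t 9.47 pos [ 0.4639 -0.0528  0.1203] yaw 0.187 tilt [-0.0006  0.0002] J [-0.64  0.44  0.86  2.14 -0.49  0.76 -0.85] F [ 0.1 -0.1 -2.7] w 13.9
xyz [-0.024  0.051  0.872] twist [0.    0.    0.019]
```

View pics/p1.png

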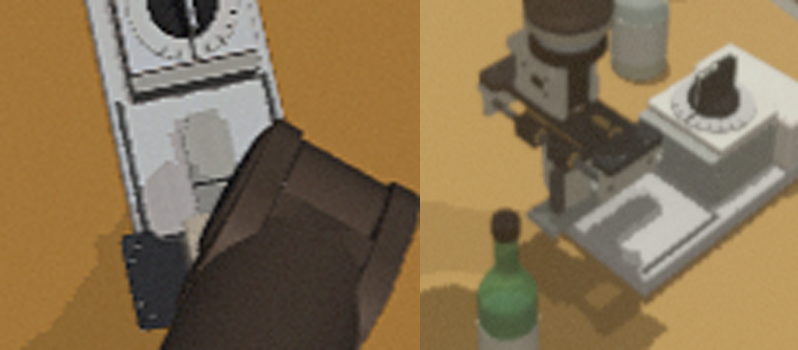

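The left half (top view, scale 3.5) shows the held blade with its tip at about (185..225,112) and its line starting at (193,185) on the left. The gate face is ahead at row ~95, and the bottle is well clear. Next I'll check the hold numerically.

```bash
python3 - <<'E'
from h import *
p,y=state()
z=lambda u,v:(u/3.5+265-.4,v/3.5+170-.4)
w=ray("top",[z(185,112),z(225,110),z(193,185),z(229,180),z(238,145)],p[2]-.0324+.007)
ex=np.array([np.cos(y),np.sin(y)]);ey=np.array([-ex[1],ex[0]])
d=w[:,:2]-p[:2];print("gauge frame",np.c_[d@ex,d@ey].round(4).tolist())
im=cv2.imread("pics/raw2.png");g=cv2.cvtColor(im,cv2.COLOR_BGR2GRAY)
print(g[28:62,48:72])
E
```

```text
t 9.57 pos [ 0.4641 -0.0527  0.1205] yaw 0.188 tilt [0.0002 0.0002] J [-0.64  0.44  0.86  2.14 -0.49  0.76 -0.85] F [ 0.4  0.2 -2.4] w 13.5
gauge frame [[0.1339, 0.0132], [0.1286, -0.0201], [0.0722, 0.0199], [0.0701, -0.0104], [0.0974, -0.0242]]
[[186 186 184 183 185 180 183 181 181 182 178 180 180 181 179 180 182 180
  179 178 180 176 180 180]
 [181 180 181 180 179 181 182 178 181 180 180 179 178 180 179 178 179 179
  177 180 180 182 180 179]
 [180 179 181 181 182 181 181 180 182 179 179 182 180 184 182 179 180 179
  180 182 178 179 180 179]
 [178 179 179 180 182 177 181 185 182 181 170 161 151 151 168 179 178 179
  179 179 182 182 178 180]
 [178 180 182 179 181 171 165 160 146 145 146 149 151 154 171 181 181 178
  180 181 180 181 179 179]
 [181 179 183 183 172 147 146 147 147 151 148 146 146 146 156 184 180 181
  180 179 180 178 180 181]
 [178 172 154 155 140 112 151 151 149 147 147 147 149 151 150 149 155 177
  181 180 181 182 180 180]
 [179 173 153 155 156 153 149 147 148 146 146 149 153 151 152 149 153 169
  182 181 179 179 180 182]
 [180 176 155 153 144 131 153 149 148 150 149 
[... 1880 characters left out ...]
54 155 155 157 158 149 129 128 127 126 124 125 129 117  36  24  34
   58  49  42  66  61  62]
 [155 154 155 156 160 160 159 149 113 127 126 128 128 122  89  21  23  41
   53  39  51  63  63  61]
 [157 155 155 156 159 157 157 144 105 129 129 129 130 116  39  22  39  52
   49  40  65  66  62  63]
 [159 155 156 156 156 158 161 155 140 130 129 126 120  90  11  28  46  53
   34  52  67  61  64  61]
 [157 157 152 157 155 160 160 142 111 128 126 131 116  40  22  40  55  48
   40  66  66  65  64  65]
 [155 156 155 155 158 160 161 151 132 124 126 119  88  21  35  44  51  38
   56  67  66  67  69  63]
 [157 157 155 155 159 158 154 144 154 141 154 143  49  38  39  49  39  45
   73  70  67  66  66  65]]
```

```bash
python3 -c "
from h import *
to([.463,-.056,.066],.184)"
```

```text
t 9.57 pos [ 0.4641 -0.0527  0.1205] yaw 0.188 tilt [0.0002 0.0002] J [-0.64  0.44  0.86  2.14 -0.49  0.76 -0.85] F [ 0.4  0.2 -2.4] w 13.5
xyz [-0.029  0.05   0.909] twist [-0.     0.     0.022]
```

Call:
jog_arm --moves '[{"xyz": [-0.03, 0.05, 0.4], "grip": 1, "twist": [0, 0, 0.02]}, {"xyz": [-0.03, 0.05, 0.8], "grip": 1, "twist": [0, 0, 0.02]}, {"xyz": [-0.03, 0.05, 0.9], "grip": 1, "twist": [0, 0, 0.02]}, {"xyz": [-0.03, 0.05, 0.9], "grip": 1, "twist": [0, 0, 0.02]}, {"xyz": [-0.03, 0.05, 0.9], "grip": 1, "twist": [0, 0, 0.02]}]'

```text
clock: 10.2
position: [0.4632, -0.0571, 0.067]
ee_rot: [-3.129, -0.286, -0.002]
force: [0.0, 0.0, -2.2]
width: 0.151
```

```bash
python3 -c "
from h import *
to([.463,-.056,.0635],.184)"
```

```text
t 10.2 pos [ 0.4632 -0.0571  0.067 ] yaw 0.182 tilt [0.0013 0.0001] J [-0.54  0.53  0.75  2.18 -0.61  0.65 -0.74] F [ 0.   0.  -2.2] w 13.9
xyz [ 0.    -0.019  0.059] twist [ 0.    0.   -0.01]
```

Call:
jog_arm --moves '[{"xyz": [0, -0.02, 0.055], "grip": 1, "twist": [0, 0, 0]}, {"xyz": [0, -0.02, 0.055], "grip": 1, "twist": [0, 0, 0]}, {"xyz": [0.2, -0.02, 0.055], "grip": 1, "twist": [0, 0, 0]}, {"xyz": [0.4, -0.02, 0.055], "grip": 1, "twist": [0, 0, 0]}, {"xyz": [0.4, -0.02, 0.055], "grip": 1, "twist": [0, 0, 0]}]'

```text
clock: 10.82
position: [0.4876, -0.0515, 0.063]
ee_rot: [3.128, 0.287, 0.002]
force: [1.2, -0.5, -2.9]
width: 0.149
```

```bash
python3 -c "
from h import *
to([.5517,-.0393,.0635],.184)"
```

```text
t 10.82 pos [ 0.4876 -0.0515  0.063 ] yaw 0.183 tilt [ 0.0013 -0.0005] J [-0.54  0.56  0.74  2.13 -0.62  0.67 -0.76] F [ 1.2 -0.5 -2.9] w 13.7
xyz [ 1.088 -0.006 -0.007] twist [ 0.     0.    -0.006]
```

Call:
jog_arm --moves '[{"xyz": [0.2, 0, -0.005], "grip": 1, "twist": [0, 0, 0]}, {"xyz": [0.4, 0, -0.005], "grip": 1, "twist": [0, 0, 0]}, {"xyz": [0.6, 0, -0.005], "grip": 1, "twist": [0, 0, 0]}, {"xyz": [0.75, 0, -0.005], "grip": 1, "twist": [0, 0, 0]}, {"xyz": [0.75, 0, -0.005], "grip": 1, "twist": [0, 0, 0]}]'

```text
clock: 11.45
position: [0.5309, -0.0435, 0.0632]
ee_rot: [3.128, 0.286, 0.001]
force: [-0.1, -0.0, -2.9]
width: 0.15
```

```bash
python3 -c "
from h import *
to([.5517,-.0393,.0635],.184)
a=arm.get_image('top')[170:250,280:380]
b=arm.get_image('side')[185:285,270:370]
cv2.imwrite('pics/p2.png',np.hstack([cv2.resize(a,(437,350),interpolation=cv2.INTER_CUBIC),cv2.resize(b,(350,350),interpolation=cv2.INTER_CUBIC)]))"
```

```text
t 11.45 pos [ 0.5309 -0.0435  0.0632] yaw 0.182 tilt [ 0.0004 -0.0003] J [-0.53  0.62  0.74  2.03 -0.62  0.73 -0.79] F [-0.1 -0.  -2.9] w 13.8
xyz [ 0.353 -0.006 -0.005] twist [ 0.     0.    -0.009]
```

View pics/p2.png

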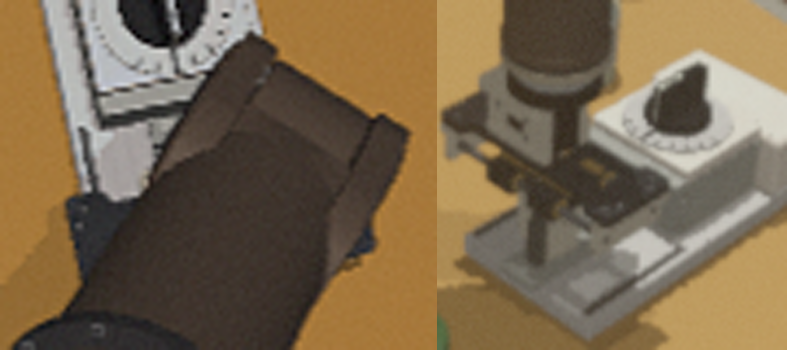

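The left view shows the blade's left edge reaching the gate, with the tip under it and no contact force. The arm hides the line. I'll slide the rest, set the gauge down, release, retreat and look.

Call:
jog_arm --moves '[{"xyz": [0.12, -0.005, 0], "grip": 1, "twist": [0, 0, 0]}, {"xyz": [0.24, -0.005, 0], "grip": 1, "twist": [0, 0, 0]}, {"xyz": [0.33, -0.005, 0], "grip": 1, "twist": [0, 0, 0]}, {"xyz": [0.33, -0.005, 0.01], "grip": 1, "twist": [0, 0, 0]}, {"xyz": [0.33, -0.005, 0.015], "grip": 1, "twist": [0, 0, 0]}]'

```text
clock: 12.18
position: [0.5495, -0.0398, 0.0623]
ee_rot: [-3.129, -0.285, 0.0]
force: [-0.1, 0.5, -0.0]
width: 0.149
```

```bash
python3 -c "
from h import *
to([.551,-.0393,.0625],.184)"
```

```text
t 12.18 pos [ 0.5495 -0.0398  0.0623] yaw 0.182 tilt [-0.0001  0.    ] J [-0.53  0.64  0.73  1.98 -0.63  0.75 -0.81] F [-0.1  0.5 -0. ] w 13.7
xyz [ 0.026 -0.003 -0.003] twist [-0.    -0.    -0.013]
```

Call:
jog_arm --moves '[{"xyz": [0, 0, 0], "grip": -0.4, "twist": [0, 0, 0]}, {"xyz": [0, 0, 0], "grip": -0.4, "twist": [0, 0, 0]}, {"xyz": [0, 0, 0], "grip": -0.4, "twist": [0, 0, 0]}, {"xyz": [0, 0, -0.6], "grip": -0.4, "twist": [0, 0, 0]}, {"xyz": [0, 0, -1.6], "grip": -0.4, "twist": [0, 0, 0]}]'

```text
clock: 12.8
position: [0.5484, -0.0395, 0.1582]
ee_rot: [3.128, 0.285, -0.006]
force: [0.6, 0.1, -0.1]
width: 0.643
```

Call:
jog_arm --moves '[{"xyz": [0, 0, -1], "grip": -0.4, "twist": [0, 0, 0]}, {"xyz": [0, -1, -1], "grip": -0.4, "twist": [0, 0, 0]}, {"xyz": [0, -2, -1], "grip": -0.4, "twist": [0, 0, 0]}, {"xyz": [0, -3, -1], "grip": -0.4, "twist": [0, 0, 0]}, {"xyz": [0, -4, -1], "grip": -0.4, "twist": [0, 0, 0]}]'

```text
clock: 13.42
position: [0.5056, 0.1982, 0.2187]
ee_rot: [-3.128, -0.285, -0.001]
force: [1.1, 0.5, -0.1]
width: 0.701
```

```bash
python3 -c "
from h import *
state()
a=arm.get_image('top');cv2.imwrite('pics/raw3.png',a);a=a[155:245,280:360]
b=arm.get_image('side')[190:290,270:350]
cv2.imwrite('pics/p3.png',np.hstack([cv2.resize(a,(400,450),interpolation=cv2.INTER_CUBIC),cv2.resize(b,(360,450),interpolation=cv2.INTER_CUBIC)]))"
```

```text
t 13.43 pos [0.5056 0.1982 0.2187] yaw 0.182 tilt [0.0004 0.0007] J [-1.14  0.44  0.95  1.86 -0.41  1.05 -1.42] F [ 1.1  0.5 -0.1] w 64.5
```

View pics/p3.png

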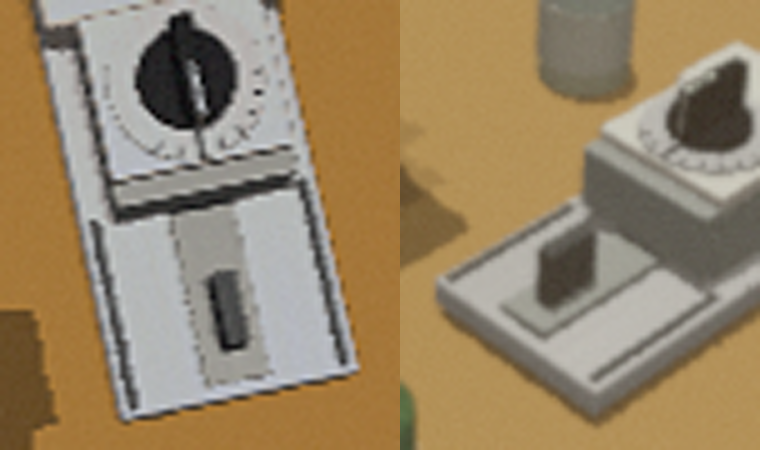

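The top half (scale 5, offset (280,155)) shows the blade square between the bed edges and running under the gate. Its tail is at (207..270,385..375), about 9–10 mm behind the bed's front edge, against the 10 mm wanted. The dial is on the long mark. I'll measure this by grey profiles.

```bash
python3 - <<'E'
from h import *
from scipy.ndimage import map_coordinates
y=.184;c0=np.array([.6844,-.0146]);ex=np.array([np.cos(y),np.sin(y)]);ey=np.array([-ex[1],ex[0]])
im=np.mean([cv2.cvtColor(arm.get_image("top"),cv2.COLOR_BGR2GRAY).astype(float) for _ in range(6)],0)
state()
def prof(Xs,Ys,z):
    P=np.array([[*(c0+a*ex+b*ey),z] for a in Xs for b in Ys]);uv=proj("top",P)
    return map_coordinates(im,[uv[:,1],uv[:,0]],order=1).reshape(len(Xs),len(Ys))
Xs=np.arange(-.195,-.160,.002);print("X",list(zip((Xs*1e3).round(),prof(Xs,np.arange(-.012,.0121,.002),.037).mean(1).round())))
Ys=np.arange(-.03,.0301,.002)
for a in(-.165,-.155,-.09,-.08):
    print("Y at",a,list(zip((Ys*1e3).round(),prof(np.arange(a-.003,a+.0031,.001),Ys,.037).mean(0).round())))
Xs=np.arange(-.19,-.04,.002)
Xs=np.arange(-.08,-.04,.0015);print("gate",list(zip((Xs*1e3).round(1),prof(Xs,np.arange(-.012,.0121,.002),.037).mean(1).round())))
E
```

```text
t 13.82 pos [0.5066 0.1946 0.2186] yaw 0.179 tilt [ 0.0003 -0.    ] J [-1.14  0.44  0.95  1.86 -0.41  1.05 -1.42] F [-0.8  1.  -0.2] w 64.3
X [(np.float64(-195.0), np.float64(126.0)), (np.float64(-193.0), np.float64(126.0)), (np.float64(-191.0), np.float64(126.0)), (np.float64(-189.0), np.float64(122.0)), (np.float64(-187.0), np.float64(99.0)), (np.float64(-185.0), np.float64(107.0)), (np.float64(-183.0), np.float64(163.0)), (np.float64(-181.0), np.float64(188.0)), (np.float64(-179.0), np.float64(187.0)), (np.float64(-177.0), np.float64(169.0)), (np.float64(-175.0), np.float64(143.0)), (np.float64(-173.0), np.float64(149.0)), (np.float64(-171.0), np.float64(156.0)), (np.float64(-169.0), np.float64(155.0)), (np.float64(-167.0), np.float64(155.0)), (np.float64(-165.0), np.float64(156.0)), (np.float64(-163.0), np.float64(156.0)), (np.float64(-161.0), np.float64(157.0))]
Y at -0.165 [(np.float64(-30.0), np.float64(184.0)), (np.float64(-28.0), np.float64(184.0)), (np.float64(-26.0), np.float64(184.0)), (np.float64(-24.0), np.float64(185.0)), (np.float64(-22.0), np.float64(176.0)), (np.flo
[... 5060 characters left out ...]
-66.5), np.float64(80.0)), (np.float64(-65.0), np.float64(42.0)), (np.float64(-63.5), np.float64(38.0)), (np.float64(-62.0), np.float64(48.0)), (np.float64(-60.5), np.float64(51.0)), (np.float64(-59.0), np.float64(51.0)), (np.float64(-57.5), np.float64(66.0)), (np.float64(-56.0), np.float64(111.0)), (np.float64(-54.5), np.float64(150.0)), (np.float64(-53.0), np.float64(156.0)), (np.float64(-51.5), np.float64(152.0)), (np.float64(-50.0), np.float64(149.0)), (np.float64(-48.5), np.float64(149.0)), (np.float64(-47.0), np.float64(148.0)), (np.float64(-45.5), np.float64(148.0)), (np.float64(-44.0), np.float64(149.0)), (np.float64(-42.5), np.float64(137.0)), (np.float64(-41.0), np.float64(110.0))]
```

```bash
python3 - <<'E'
from h import *
from scipy.ndimage import map_coordinates
y=.184;c0=np.array([.6844,-.0146]);ex=np.array([np.cos(y),np.sin(y)]);ey=np.array([-ex[1],ex[0]])
im=np.mean([cv2.cvtColor(arm.get_image("top"),cv2.COLOR_BGR2GRAY).astype(float) for _ in range(4)],0)
Xs=np.arange(-.075,-.0555,.0015)
for nm,Ys,z in(("blade",np.arange(-.015,.0151,.003),.037),("bed L",np.arange(.032,.046,.003),.03),("bed R",np.arange(-.046,-.032,.003),.03)):
    uv=proj("top",np.array([[*(c0+a*ex+b*ey),z] for a in Xs for b in Ys]))
    print(nm,map_coordinates(im,[uv[:,1],uv[:,0]],order=1).reshape(len(Xs),-1).mean(1).round().astype(int).tolist())
uv=lambda a,b,z:proj("top",[[*(c0+a*ex+b*ey),z]])[0]
# pointer direction: white line on bar top (z .147)
h=[(map_coordinates(im,[[uv(-r,b,.147)[1]],[uv(-r,b,.147)[0]]],order=1)[0],b) for r in(.010,.016,.022,.026) for b in np.arange(-.008,.0081,.001)]
for k in range(4):
    q=h[k*17:(k+1)*17];print("pointer r",(10,16,22,26)[k],max(q))
E
```

```text
blade [150, 151, 152, 154, 147, 112, 63, 39, 42, 50, 51, 53, 76]
bed L [183, 183, 184, 185, 186, 182, 159, 114, 73, 54, 50, 49, 56]
bed R [183, 183, 183, 184, 186, 185, 167, 124, 79, 55, 48, 48, 55]
pointer r 10 (np.float64(171.0667300643123), np.float64(-0.001))
pointer r 16 (np.float64(125.35137682605207), np.float64(0.0))
pointer r 22 (np.float64(147.57398667073497), np.float64(-0.001))
pointer r 26 (np.float64(165.7493255819646), np.float64(0.0))
```

```bash
python3 -c "
from h import *
state();print(arm.sign_off())"
```

```text
t 14.03 pos [0.5065 0.1954 0.2185] yaw 0.18 tilt [0.0001 0.0001] J [-1.14  0.44  0.95  1.86 -0.41  1.05 -1.42] F [-0.1  0.8 -0.2] w 64.3
the job is handed in; nothing more can be done
None
```

The job is handed in at 14.0 s of the 67 s allowed; sign-off gives no verdict. I turned the dial clockwise to the long mark, slid the narrow gauge tip first under the gate, then released it and moved the arm clear.

Last checks, all from camera images taken after release:
- **Dial:** the pointer's white line is within 1 mm of the slicer axis out to 26 mm radius, so within about 0.05 rad of the long mark (limit 0.12).
- **Blade position:** it is centred to about 1 mm and looks square in the picture. The TCP yaw at release was 0.182 rad against the slicer's 0.184.
- **Blade resting on the bed:** the vertical force fell to zero at set-down, at the height expected for the blade lying on the bed.
- **Line at the gate:** the arm hid the line during the slide, and afterwards it merges with the gate's shadow, so I could not see it directly. Grey-level and tail measurements put it 0.3 to 1.5 mm short of the front face, and the gripper position 1 to 2 mm short (limit 5).
- **Other objects:** I planned every path clear of the wide gauge, jars and bottle, and no contact force showed. I did not re-measure where they stand.

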